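# Feel three gear pairs for backlash and reject the worn one

## Task

Three gear pairs stand in the service nest with their pinions clamped, and one of them is worn. Rock the crank handles gently back and forth, up against the teeth both ways, to feel which pair has the big backlash, without forcing any crank so hard that its clamped pinion is dragged round. Then lift the worn pair out and set it down gently, upright and flat, in the steel reject tray; leave the two sound pairs in their seats and the other things on the bench where they are.

Things in the scene. Friction and masses are not known exactly. Their poses are not given: they have to be found in the camera images.
- nest: Service nest: fixed aluminium plate 123 mm (x) by 319 (y), three pockets along y, floors 8 mm and rail tops 16 mm above the bench. In each stands one of three gear pairs that look alike: unit_a is worn, unit_b and unit_c sound, in any order and not read out. Their 92 x 80 mm feet have 0.4 mm of room and lift straight out. Origin: on the bench below the middle shaft; x away from the robot, y left.
- seat_left (a point): Left pocket: point on its floor (8 mm above the bench) on the axis of the output shaft of the pair standing there; axes as the nest's. Heights over this floor: foot plate 10 mm thick, x from -38 to +54 mm, y +-40; grey housing up to 32; brass gear, diameter 55, 34 to 42; upright round steel output shaft, diameter 20, up to 84: lift the pair by it.
- seat_middle (a point): The same point of the middle pocket, 105 mm to the right of the left one. A pair weighs 0.75 to 0.95 kg, its centre of mass within 10 mm of the shaft axis. The clamped steel pinion stands 36 mm behind the shaft (+x), up to 50 mm over the pocket floor.
- seat_right (a point): The same point of the right pocket, another 105 mm to the right. The crank is a flat steel arm, 14 mm wide, 42 to 48 mm over the pocket floor, that turns with gear and shaft about the vertical shaft axis and points to -x of the nest. It carries the handle.
- handle_left (a point): Centre of the left pair's crank handle, 50 mm from the shaft axis towards -x, 63 mm over the pocket floor, when the crank is in the middle of its backlash (point fixed to the nest; the real handle starts within 1.5 mm of it). Handle: upright black rod, diameter 14.4 mm, 48.5 to 78 mm over that floor, turning freely on its pin. It moves along the nest's y as the crank rocks.
- handle_middle (a point): The same for the middle pair. Backlash (joints gear_a to gear_c, 0 in the middle, not read out): from the middle, the handle of a sound pair moves freely (under 1 N) about 1 mm to either side, that of the worn pair about 5.5 mm to either side; then the teeth meet and it is firm. Cranks stay where they are left.
- handle_right (a point): The same for the right pair. When the teeth have met, about 6 N across a handle is enough to drag the clamped pinion round with the crank (joints drag_a to drag_c, not read out); dragging it more than 4 mm, measured at the handle, is damage.
- tray: Reject tray: fixed, open, bare steel, 165 mm (x) by 150 mm (y) outside, walls 3 mm thick, rim 31 mm above the bench, floor 3 mm above the bench. Origin under its centre on the bench; x away from the robot at zero yaw.
- grease_jar: Bystander: white jar with a blue screw lid, diameter 45 mm, 36 mm high. Origin at the centre of its underside.
- beaker_50: Bystander: small clear beaker, 45 x 51 mm, 58 mm high. Origin at the centre of its underside.
- fuse_pack: Bystander: small yellow cardboard box, 30 x 48 x 16 mm, lying. Origin at the centre of its underside.

How it is judged:
By the outcome, as a careful person would: the job done as asked, in the order asked, and still so for the second after the job is handed in, with the robot touching nothing.
It also fails if it takes over 72 s, if anything falls off the work surface, if the arm or the gripper's body presses on something with over 40 N, if the wrist force passes 120 N, or if a joint passes its speed limit or range.

## Robot

A 6-joint arm with a two-finger parallel gripper is mounted at the origin on a cart in front of the work surface, level with it; the furniture and walls round the work are solid. World frame = base frame: x ahead of the robot, y to its left, z up, the work surface at z = 0. Lengths are in m, angles in rad, forces in N, time in s.
With the tool pointing down it reaches from about 0.35 to 0.975 m from the base axis. Payload 4.9 kg.
Tool frame: the origin (TCP) lies on the centre line of the jaws, within the pads' length; the fingertips stand manip.tip_reach ahead of it and the grasp point (between the pads) is the TCP (manip.tip_reach is the distance from the TCP to the fingertips, in m); z points along the fingers, y is the line along which they close (so a half turn about z gives the same grasp; the last joint's range is limited). The gripper opens to 85 mm and grips with 20 to 120 N. Pads are 22 mm wide; open, the fingers measure 114 mm over their backs; the gripper's body (76 mm by 85 mm) begins 54 mm behind the grasp point. The pads swing forward as they close: fully open they stand 13 mm farther back than shut.
Start: joints at [1.06, 0.053, 1.613, -0, 1.476, -0.119], TCP at [0.239, 0.578, 0.25] pointing down, gripper open.
Joint ranges: [-3.01, 3.01], [-1.01, 2.22], [0.06, 2.58], [-1.02, 4.17], [0.09, 2.62], [-3.14, 3.14]. Speed limits (rad/s): [2.57, 2.57, 3.14, 3.14, 3.14, 3.14].

## Interface

Orientations are given as a unit quaternion [w, x, y, z].
In Python, from plant import manip gives the robot as it stands. The module is installed in compiled form; this text tells all that it offers.
- The arm moves only by the tool move_arm, never from a script. Its argument "rows" is a list of rows, each a list of 7 numbers: the shift along the tool's x, y, z in cm, then the turn, a rotation vector about the tool's x, y, z in degrees, then the opening, from -1 (shut) to 1 (fully open). In form: [[tx, ty, tz, ax, ay, az, jaw], ...]. A call has 1 to 20 rows; each row shifts and turns the commanded pose from where the row before left it, along the tool's axes as they then stand; what a row does not reach is not made up. A row lasts 1/12 s, in which the tool goes at most 41.7 mm and 7.16 degrees, less where a joint would pass 70% of its speed; a pose out of reach is approached as far as the arm can. A call is refused whole if a number of a shift passes 4.17 or a number of a turn 7.16, either way. A call with a gripper value outside its range is refused whole. The fingers move at their own pace and stop on an object; the grip force is fixed at half the most. Time passes only in rows, so rows that do not move let the fingers close. It gives the time, the measured TCP pose, the force, the opening and the grip force at its end, in the units of the state.
- manip.state(): the state, without advancing time (a new reading comes with each control period).
- manip.grab_frame(name): name is "side" or "top"; returns a dict with "img" (384x512x3 uint8, blue, green, red), "mtx" (3x3 intrinsics, pixels), "k1" (the pictures are not rectified: a ray, as slopes to the right and down, at radius r is drawn at 1 + k1 r^2 times it, then the intrinsics apply), "R" (3x3) and "t" (3): a world point X has camera coordinates R X + t. Camera axes: x right, y down, z forward; pixel columns grow to the right and rows downward; lengths in m; the calibration is good to about 2 mm. A picture is of the moment at which its call begins. There is no depth.
- manip.job_done(): hands the job in; it is judged then, once.
The state is a dict: "time": time; "joint_pos": joint angles; "joint_vel": joint speeds; "joint_efforts": joint torques, N m; "tool_pos": TCP position; "tool_rot": TCP orientation; "contact_force": force on the tool from outside, world axes, zero at the start; "ft_torque": the same for the moment, N m; "gripper_width": opening from 0.0 (shut) to 1.0 (fully open); "grasp_force": force on a finger pad.
Only numpy, scipy, OpenCV 4.12 (cv2) and the standard library are available. Lean on these libraries where they do the work, as an engineer would, in place of code of your own. Each camera call takes 0.05 s, during which the arm holds its last target. There are 200 camera calls.

## Working session

There is one attempt and no reset: what is moved stays moved. The work goes in short steps, Python scripts to look and compute and a tool call to move; the robot and the scene stay as the last step left them, time stands still between calls to the robot, and variables do not carry over. Pictures are saved under pics/ and viewed, at most 10 in all, crops included, and the job is handed in when it is done.

Besides the shell and the picture viewer there is one more tool, called as name([rows], argument=value, ...), one row to a line, values as JSON. move_arm: Moves the arm, as the interface text tells. Its arguments: {"type":"object","properties":{"rows":{"type":"array","items":{"type":"array","items":{"type":"number"}}}},"required":["rows"]}

```bash
mkdir -p pics
python3 - <<'E'
from plant import manip
import cv2,numpy as np,pickle
s=manip.state();print({k:np.round(v,3) for k,v in s.items()},manip.tip_reach)
f={n:manip.grab_frame(n) for n in("top","side")}
pickle.dump(f,open("f0.pkl","wb"))
for n in f:
    print(n,f[n]["mtx"].tolist(),f[n]["k1"],np.round(f[n]["R"],3).tolist(),f[n]["t"]); cv2.imwrite(f"pics/{n}0.png",f[n]["img"])
E
```

```text
{'time': np.float64(0.0), 'joint_pos': array([ 1.06 ,  0.053,  1.614,  0.   ,  1.476, -0.119]), 'joint_vel': array([-0.001,  0.001,  0.001,  0.001,  0.   , -0.002]), 'joint_efforts': array([-2.0000e-03, -3.9366e+01, -3.7018e+01, -0.0000e+00,  7.0000e-03,
       -0.0000e+00]), 'tool_pos': array([0.238, 0.577, 0.249]), 'tool_rot': array([-0.   ,  0.195,  0.981, -0.001]), 'contact_force': array([ 0.175, -0.176, -0.026]), 'ft_torque': array([0.015, 0.024, 0.019]), 'grasp_force': np.float64(0.0), 'gripper_width': np.float64(0.999)} 0.019
top [[466.61244514726206, 0.0, 257.8468008705855], [0.0, 466.61244514726206, 188.4706029130359], [0.0, 0.0, 1.0]] -0.11234749521131984 [[-0.026, -1.0, 0.015], [-0.994, 0.024, -0.103], [0.103, -0.018, -0.995]] [0.03059416 0.5521147  1.24509593]
side [[354.72174116240313, 0.0, 252.0256124265698], [0.0, 354.72174116240313, 192.2552880888232], [0.0, 0.0, 1.0]] -0.027456327302740353 [[1.0, -0.027, 0.001], [-0.014, -0.541, -0.841], [0.023, 0.841, -0.541]] [-0.56512144  0.10557903  1.1834802 ]
```

View pics/top0.png

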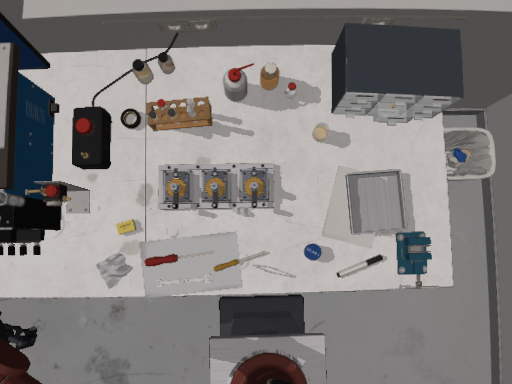

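View pics/side0.png

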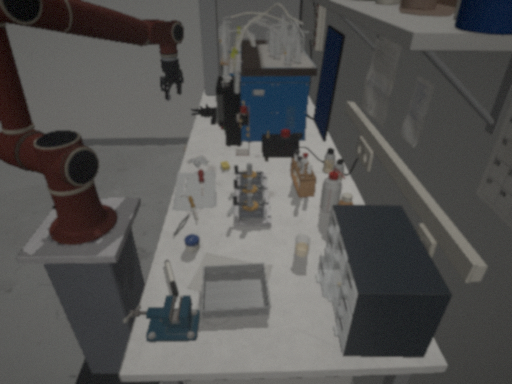

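```bash
cat > h.py <<'E'
import numpy as np,cv2,pickle
def ray(f,px):
    K=f["mtx"];k=f["k1"]
    d=cv2.undistortPoints(np.array(px,float).reshape(-1,1,2),K,np.array([k,0,0,0]),).reshape(-1,2)
    d=np.c_[d,np.ones(len(d))]@f["R"]
    return -f["R"].T@f["t"],d
def onz(f,px,z):
    c,d=ray(f,px); return c+d*((z-c[2])/d[:,2])[:,None]
def proj(f,X):
    X=np.atleast_2d(X)
    return cv2.projectPoints(X,cv2.Rodrigues(f["R"])[0],np.array(f["t"],float),f["mtx"],np.array([f["k1"],0,0,0.]))[0].reshape(-1,2)
E
python3 - <<'E'
import pickle,cv2,numpy as np
f=pickle.load(open("f0.pkl","rb"));t=f["top"]["img"];s=f["side"]["img"]
def crop(i,x,y,w,h,k): return cv2.resize(i[y:y+h,x:x+w],None,fx=k,fy=k,interpolation=cv2.INTER_CUBIC)
c=np.zeros((600,800,3),np.uint8)
a=crop(t,152,155,130,62,5);c[:310,:650]=a
a=crop(t,340,162,72,72,4);c[312:600,:288]=a
a=crop(s,228,160,50,72,4);c[312:600,300:500]=a
a=crop(s,196,260,75,68,3.9);h,w=a.shape[:2];c[312:312+h,505:505+w]=a
cv2.imwrite("pics/c0.png",c)
E
```

```text
(no output)
```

View pics/c0.png

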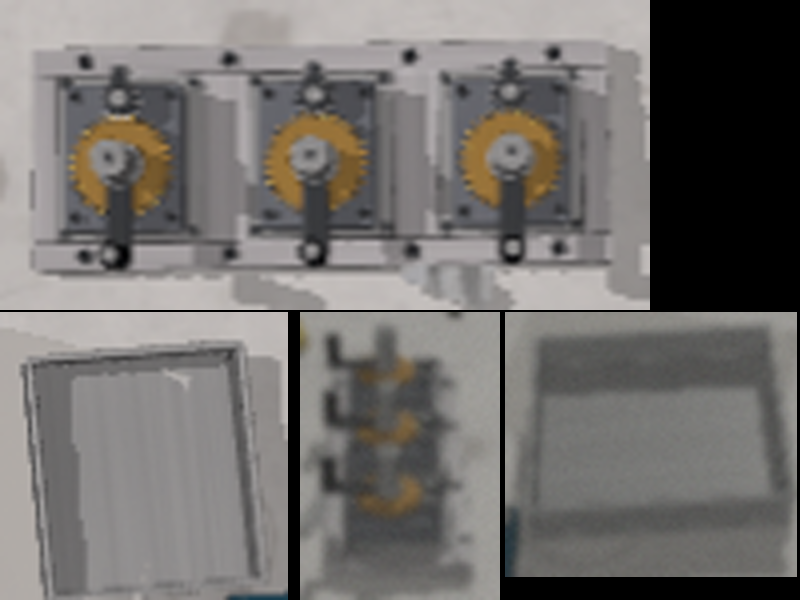

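Run:
```python
import pickle,cv2,numpy as np
from h import *
f=pickle.load(open("f0.pkl","rb"));t=f["top"]
np.set_printoptions(precision=4,suppress=True)
def px(u,o,k): return (np.array(u,float)+.5)/k-.5+np.array(o)
o=(152,155)
P=onz(t,px([(35,52),(610,42),(612,262),(34,271)],o,5),.016);print("nest corners\n",P,P.mean(0))
print("sizes",np.linalg.norm(P-np.roll(P,-1,0),axis=1))
S=onz(t,px([(109,157),(311,156),(512,152)],o,5),.092);print("shafts\n",S)
H=onz(t,px([(116,254),(313,250),(513,246)],o,5),.086);print("handles\n",H)
hsv=cv2.cvtColor(t["img"],cv2.COLOR_BGR2HSV);m=cv2.inRange(hsv,(8,110,90),(28,255,255));m[:160]=0;m[205:]=0;m[:,:155]=0;m[:,282:]=0
n,l,st,c=cv2.connectedComponentsWithStats(m)
for i in range(1,n):
    if st[i,4]>80:
        ys,xs=np.where(l==i);cc,r=cv2.minEnclosingCircle(np.c_[xs,ys].astype(np.float32));print("gear",cc,r,onz(t,[cc],.05))
T=onz(t,px([(24,360-312),(243,343-312)],(340,162),4),.031);print("tray rim top\n",T)
# tray rim contour: line fits by brightness? show outer via full picture
g=t["img"][225:245,345:412].mean(2).astype(int)
print(g[::1,::3])
```

```text
nest corners
 [[ 0.6261  0.2903  0.016 ]
 [ 0.6239 -0.029   0.016 ]
 [ 0.5018 -0.0265  0.016 ]
 [ 0.5044  0.2913  0.016 ]] [0.5641 0.1315 0.016 ]
sizes [0.3193 0.1222 0.3178 0.1217]
shafts
 [[0.5579 0.2369 0.092 ]
 [0.5559 0.1319 0.092 ]
 [0.5554 0.0276 0.092 ]]
handles
 [[0.5078 0.2346 0.086 ]
 [0.5074 0.1321 0.086 ]
 [0.507  0.0283 0.086 ]]
gear (253.76626586914062, 186.5295867919922) 9.885433197021484 [[0.556 0.028 0.05 ]]
gear (175.88523864746094, 187.82786560058594) 10.052926063537598 [[0.5575 0.2371 0.05  ]]
gear (214.921875, 187.21875) 10.080598831176758 [[0.5566 0.1322 0.05  ]]
tray rim top
 [[ 0.5876 -0.2257  0.031 ]
 [ 0.5961 -0.3805  0.031 ]]
[[171 171 144 109 109 108 143 142 140 145 143 140 141 143 143 142 139 143
  139  98 138 137 143]
 [171 171 127 109 109 109 144 141 140 144 143 140 141 143 144 142 138 141
  139 102 133 139 143]
 [171 171 115 109 108 108 144 141 140 144 146 141 142 141 144 142 139 142
  139 108 125 142 141]
 [171 171 109 109 109 108 143 142 140 144 151 141 141 141 144 142 126 126
  133 124 132 141 141]
 [171 171 108 109 109 109 144 141 139 144 148 136 
[... 802 characters left out ...]
107 124  57  49  48]
 [168 171 171 171 171 171 172 172 172 173 186 187 188 186 189 185 184  67
  106 119  44  45  54]
 [167 171 171 172 171 172 171 172 172 173 185 189 189 188 189 186 185  63
  113 102  39  49  58]
 [167 170 171 171 171 171 172 172 171 173 184 188 189 189 189 186 186  72
   88  75  38  46  57]
 [173 170 171 171 171 172 172 172 171 173 184 187 190 189 188 186 188  78
   61  63  37  45  57]
 [185 176 171 171 172 172 172 172 172 177 186 186 190 188 187 185 187 140
   58  62  37  44  58]
 [187 187 178 171 171 171 172 172 172 182 186 188 189 188 187 188 189 161
   58  61  39  45  58]
 [187 187 189 176 170 171 171 171 172 182 187 188 187 189 189 188 189 160
   57  61  42  45  57]]
```

Run:
```python
import pickle,cv2,numpy as np
f=pickle.load(open("f0.pkl","rb"));t=f["top"]["img"];s=f["side"]["img"]
a=cv2.resize(t[163:243,338:416],None,fx=5,fy=5,interpolation=cv2.INTER_CUBIC)
b=cv2.resize(s[258:328,194:274],None,fx=5,fy=5,interpolation=cv2.INTER_CUBIC)
c=np.zeros((400,790,3),np.uint8);c[:400,:390]=a;c[:350,390:790]=b
cv2.imwrite("pics/c1.png",c)
```

```text
(no output)
```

View pics/c1.png

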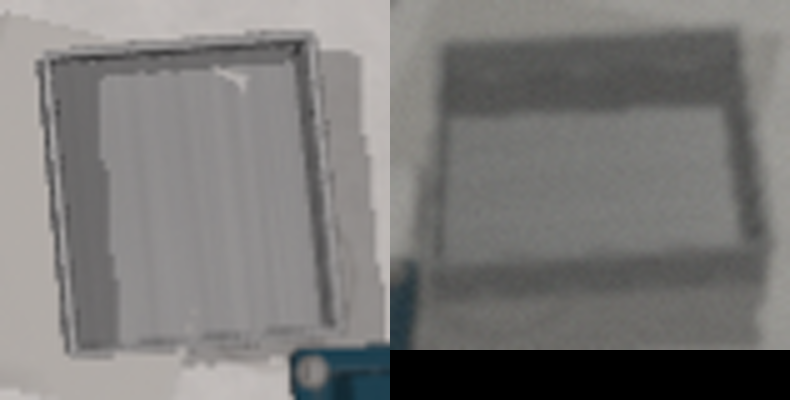

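The nest is found: shafts at about (0.5577, 0.237), (0.5563, 0.132) and (0.5557, 0.028), and the plate size checks out. The tray rim corners in the crop are at (40,54), (314,34), (340,325) and (70,352). Next I turn the tool and go above the left handle with the jaws part open.

move_arm([
  [0,0,0,0,0,-5.5,-0.3],
  [0,0,0,0,0,-5.5,-0.3],
  [0,0,0,0,0,-5.5,-0.3],
  [0,0,0,0,0,-5.5,-0.3],
  [0,-3.8,0,0,0,0,-0.3],
  [0,-3.8,0,0,0,0,-0.3],
  [0,-3.8,0,0,0,0,-0.3],
  [0,-3.8,0,0,0,0,-0.3],
  [0,-3.8,0,0,0,0,-0.3],
  [0,-3.8,0,0,0,0,-0.3],
  [0,-3.8,0,0,0,0,-0.3],
  [0,-3.8,0,0,0,0,-0.3],
  [0,-3.8,0,0,0,0,-0.3],
  [-3.8,0,0,0,0,0,-0.3],
  [-3.8,0,0,0,0,0,-0.3],
  [-3.8,0,0,0,0,0,-0.3],
  [-3.8,0,0,0,0,0,-0.3],
  [-3.8,0,0,0,0,0,-0.3],
  [-3.8,0,0,0,0,0,-0.3],
  [-3.8,0,0,0,0,0,-0.3],
])

```text
time: 1.77
tool_pos: [0.5036, 0.2331, 0.2495]
tool_rot: [-0.001, 0.004, 1.0, -0.0]
contact_force: [-0.2, -0.2, 0.2]
gripper_width: 0.349
grasp_force: 0.0
```

Run:
```python
import pickle,numpy as np
from h import *
f=pickle.load(open("f0.pkl","rb"));t=f["top"]
np.set_printoptions(precision=4,suppress=True)
u=np.array([(40,54),(314,34),(340,325),(70,352)],float)
P=onz(t,(u+.5)/5-.5+np.array((338,163)),.031)
d=P-np.roll(P,-1,0);print(P,P.mean(0),np.linalg.norm(d,axis=1),np.degrees(np.arctan2(d[:,1],d[:,0])))
u=np.array([(445,42),(737,30),(767,240),(432,265)],float)-[390,0]
P=onz(f["side"],(u+.5)/5-.5+np.array((194,258)),.031)
d=P-np.roll(P,-1,0);print(P,P.mean(0),np.linalg.norm(d,axis=1),np.degrees(np.arctan2(d[:,1],d[:,0])))
```

```text
[[ 0.5883 -0.2257  0.031 ]
 [ 0.5961 -0.3806  0.031 ]
 [ 0.4346 -0.3862  0.031 ]
 [ 0.4245 -0.235   0.031 ]] [ 0.5109 -0.3069  0.031 ] [0.1551 0.1616 0.1515 0.164 ] [  92.8921    1.9849  -86.1936 -176.7452]
[[ 0.4281 -0.2398  0.031 ]
 [ 0.5894 -0.2346  0.031 ]
 [ 0.5963 -0.3793  0.031 ]
 [ 0.4345 -0.3901  0.031 ]] [ 0.5121 -0.311   0.031 ] [0.1613 0.1449 0.1622 0.1504] [-178.1681   92.7492    3.7949  -87.5869]
```

move_arm([
  [-0.35,0.3,3.5,0,0,0,-0.3],
  [0,0,3.5,0,0,0,-0.3],
  [0,0,3.5,0,0,0,-0.3],
  [0,0,2.5,0,0,0,-0.3],
  [0,0,2,0,0,0,-0.3],
  [0,0,1.3,0,0,0,-0.3],
  [0,0,0.8,0,0,0,-0.3],
  [0,0,0,0,0,0,-0.3],
  [0,0,0,0,0,0,-0.3],
])

```text
time: 2.52
tool_pos: [0.5059, 0.2367, 0.08]
tool_rot: [0.0, 0.004, 1.0, 0.0]
contact_force: [0.7, -0.5, 0.6]
gripper_width: 0.352
grasp_force: 0.0
```

Run:
```python
from plant import manip
import cv2,numpy as np
f=manip.grab_frame("side")
cv2.imwrite("pics/s1.png",cv2.resize(f["img"][120:240,190:300],None,fx=5,fy=5,interpolation=cv2.INTER_CUBIC))
s=manip.state();print(s["contact_force"],s["tool_pos"],s["gripper_width"])
```

```text
[0.84099032 0.22408513 0.00985441] [0.50649968 0.23687136 0.08079962] 0.3475635485584661
```

View pics/s1.png

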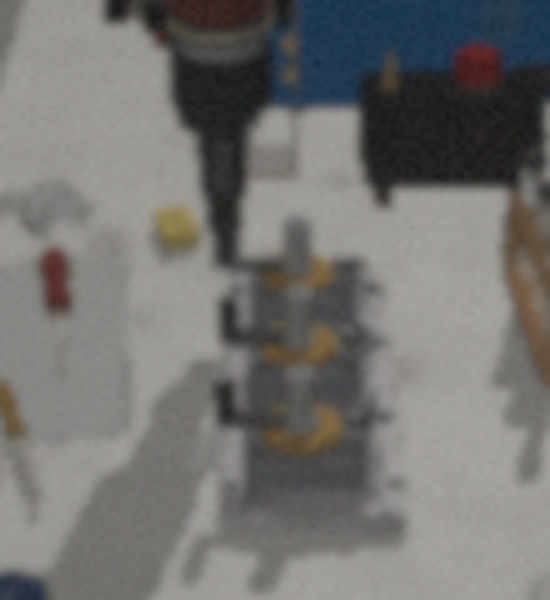

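The fingers straddle the left handle (finger at about (228,250) in the crop), with nothing touching. I start feeling towards +y.

move_arm([
  [0,0.2,0,0,0,0,-0.3],
  [0,0.2,0,0,0,0,-0.3],
  [0,0.1,0,0,0,0,-0.3],
  [0,0.1,0,0,0,0,-0.3],
  [0,0.1,0,0,0,0,-0.3],
  [0,0,0,0,0,0,-0.3],
  [0,0,0,0,0,0,-0.3],
])

```text
time: 3.15
tool_pos: [0.5055, 0.2436, 0.0793]
tool_rot: [-0.0, 0.004, 1.0, -0.0]
contact_force: [-0.2, -0.1, 0.8]
gripper_width: 0.35
grasp_force: 0.0
```

move_arm([
  [0,0.05,0,0,0,0,-0.3],
  [0,0.05,0,0,0,0,-0.3],
  [0,0,0,0,0,0,-0.3],
])

```text
time: 3.4
tool_pos: [0.5055, 0.2445, 0.0792]
tool_rot: [-0.0, 0.004, 1.0, -0.0]
contact_force: [-0.5, -0.5, 0.7]
gripper_width: 0.346
grasp_force: 0.1
```

move_arm([
  [0,0.05,0,0,0,0,-0.3],
  [0,0,0,0,0,0,-0.3],
])

```text
time: 3.57
tool_pos: [0.5055, 0.245, 0.0792]
tool_rot: [-0.0, 0.004, 1.0, -0.0]
contact_force: [-0.9, -0.7, 0.2]
gripper_width: 0.35
grasp_force: 0.2
```

move_arm([
  [0,0.05,0,0,0,0,-0.3],
  [0,0,0,0,0,0,-0.3],
])

```text
time: 3.73
tool_pos: [0.5055, 0.2452, 0.0792]
tool_rot: [-0.0, 0.004, 1.0, -0.0]
contact_force: [-0.1, -2.4, -0.5]
gripper_width: 0.352
grasp_force: 1.0
```

move_arm([
  [0,0.05,0,0,0,0,-0.3],
  [0,0,0,0,0,0,-0.3],
])

```text
time: 3.9
tool_pos: [0.5055, 0.2457, 0.0792]
tool_rot: [-0.0, 0.004, 1.0, -0.0]
contact_force: [0.5, -2.8, 0.5]
gripper_width: 0.349
grasp_force: 1.3
```

move_arm([
  [0,-0.3,0,0,0,0,-0.3],
  [0,-0.3,0,0,0,0,-0.3],
  [0,-0.3,0,0,0,0,-0.3],
  [0,-0.3,0,0,0,0,-0.3],
  [0,-0.2,0,0,0,0,-0.3],
  [0,-0.1,0,0,0,0,-0.3],
  [0,0,0,0,0,0,-0.3],
  [0,0,0,0,0,0,-0.3],
])

```text
time: 4.57
tool_pos: [0.5055, 0.231, 0.0793]
tool_rot: [0.0, 0.004, 1.0, 0.0]
contact_force: [0.6, -0.4, -0.4]
gripper_width: 0.345
grasp_force: 0.0
```

move_arm([
  [0,-0.05,0,0,0,0,-0.3],
  [0,-0.05,0,0,0,0,-0.3],
  [0,0,0,0,0,0,-0.3],
])

```text
time: 4.82
tool_pos: [0.5054, 0.23, 0.0793]
tool_rot: [-0.0, 0.004, 1.0, -0.0]
contact_force: [-0.9, -0.1, 0.2]
gripper_width: 0.35
grasp_force: 0.0
```

move_arm([
  [0,-0.05,0,0,0,0,-0.3],
  [0,0,0,0,0,0,-0.3],
])

```text
time: 4.98
tool_pos: [0.5054, 0.2296, 0.0793]
tool_rot: [-0.0, 0.004, 1.0, 0.0]
contact_force: [-0.1, 0.5, -0.2]
gripper_width: 0.35
grasp_force: 0.1
```

move_arm([
  [0,-0.05,0,0,0,0,-0.3],
  [0,0,0,0,0,0,-0.3],
])

```text
time: 5.15
tool_pos: [0.5054, 0.229, 0.0793]
tool_rot: [-0.0, 0.004, 1.0, 0.0]
contact_force: [-1.1, 0.7, -0.6]
gripper_width: 0.346
grasp_force: 0.2
```

move_arm([
  [0,-0.05,0,0,0,0,-0.3],
  [0,0,0,0,0,0,-0.3],
])

```text
time: 5.32
tool_pos: [0.5054, 0.2285, 0.0793]
tool_rot: [-0.0, 0.004, 1.0, 0.0]
contact_force: [-0.5, 0.3, 0.1]
gripper_width: 0.349
grasp_force: 0.2
```

move_arm([
  [0,-0.05,0,0,0,0,-0.3],
  [0,0,0,0,0,0,-0.3],
])

```text
time: 5.48
tool_pos: [0.5054, 0.228, 0.0793]
tool_rot: [-0.0, 0.004, 1.0, -0.0]
contact_force: [0.3, 0.6, -0.2]
gripper_width: 0.353
grasp_force: 0.2
```

move_arm([
  [0,-0.05,0,0,0,0,-0.3],
  [0,0,0,0,0,0,-0.3],
])

```text
time: 5.65
tool_pos: [0.5054, 0.2277, 0.0793]
tool_rot: [0.0, 0.004, 1.0, 0.0]
contact_force: [0.4, 1.3, -0.3]
gripper_width: 0.349
grasp_force: 0.7
```

move_arm([
  [0,-0.05,0,0,0,0,-0.3],
  [0,0,0,0,0,0,-0.3],
])

```text
time: 5.82
tool_pos: [0.5054, 0.2273, 0.0793]
tool_rot: [0.0, 0.004, 1.0, 0.0]
contact_force: [-0.1, 1.8, 0.6]
gripper_width: 0.348
grasp_force: 1.1
```

The left pair goes firm at 0.2453 and 0.2276. That leaves about 2 mm of play, so it is sound. On to the middle.

move_arm([
  [0,0.45,0,0,0,0,-0.3],
  [0,0.45,0,0,0,0,-0.3],
  [0,0,-2.5,0,0,0,-0.3],
  [0,0,-2.5,0,0,0,-0.3],
  [0,-3.5,0,0,0,0,-0.3],
  [0,-3.5,0,0,0,0,-0.3],
  [0,-3.5,0,0,0,0,-0.3],
  [0,0,0,0,0,0,-0.3],
  [0,0,2,0,0,0,-0.3],
  [0,0,2,0,0,0,-0.3],
  [0,0,1,0,0,0,-0.3],
  [0,0,0,0,0,0,-0.3],
  [0,0,0,0,0,0,-0.3],
])

```text
time: 6.9
tool_pos: [0.5043, 0.1313, 0.0788]
tool_rot: [-0.001, 0.004, 1.0, -0.0]
contact_force: [0.3, 0.6, 1.1]
gripper_width: 0.346
grasp_force: 0.0
```

move_arm([
  [0,0.2,0,0,0,0,-0.3],
  [0,0.2,0,0,0,0,-0.3],
  [0,0.1,0,0,0,0,-0.3],
  [0,0.1,0,0,0,0,-0.3],
  [0,0.1,0,0,0,0,-0.3],
  [0,0.05,0,0,0,0,-0.3],
  [0,0,0,0,0,0,-0.3],
  [0,0,0,0,0,0,-0.3],
])

```text
time: 7.57
tool_pos: [0.5047, 0.1385, 0.0793]
tool_rot: [0.0, 0.004, 1.0, -0.0]
contact_force: [0.2, -1.3, 0.1]
gripper_width: 0.351
grasp_force: 0.0
```

move_arm([
  [0,0.05,0,0,0,0,-0.3],
  [0,0,0,0,0,0,-0.3],
])

```text
time: 7.73
tool_pos: [0.5047, 0.139, 0.0793]
tool_rot: [-0.0, 0.004, 1.0, -0.0]
contact_force: [0.6, -0.1, -0.2]
gripper_width: 0.352
grasp_force: 0.1
```

move_arm([
  [0,0.05,0,0,0,0,-0.3],
  [0,0,0,0,0,0,-0.3],
])

```text
time: 7.9
tool_pos: [0.5047, 0.1395, 0.0793]
tool_rot: [-0.0, 0.004, 1.0, -0.0]
contact_force: [-0.1, -0.1, 0.2]
gripper_width: 0.351
grasp_force: 0.2
```

move_arm([
  [0,0.05,0,0,0,0,-0.3],
  [0,0,0,0,0,0,-0.3],
])

```text
time: 8.07
tool_pos: [0.5047, 0.14, 0.0793]
tool_rot: [-0.0, 0.004, 1.0, -0.0]
contact_force: [-1.2, -0.2, 0.8]
gripper_width: 0.35
grasp_force: 0.3
```

move_arm([
  [0,0.05,0,0,0,0,-0.3],
  [0,0,0,0,0,0,-0.3],
])

```text
time: 8.23
tool_pos: [0.5047, 0.1403, 0.0793]
tool_rot: [-0.0, 0.004, 1.0, -0.0]
contact_force: [-0.6, -1.7, 0.5]
gripper_width: 0.348
grasp_force: 1.0
```

move_arm([
  [0,0.05,0,0,0,0,-0.3],
  [0,0,0,0,0,0,-0.3],
])

```text
time: 8.4
tool_pos: [0.5047, 0.1408, 0.0793]
tool_rot: [-0.0, 0.004, 1.0, -0.0]
contact_force: [-0.8, -2.2, 0.3]
gripper_width: 0.352
grasp_force: 1.3
```

move_arm([
  [0,-0.3,0,0,0,0,-0.3],
  [0,-0.3,0,0,0,0,-0.3],
  [0,-0.3,0,0,0,0,-0.3],
  [0,-0.3,0,0,0,0,-0.3],
  [0,-0.2,0,0,0,0,-0.3],
  [0,-0.15,0,0,0,0,-0.3],
  [0,-0.1,0,0,0,0,-0.3],
  [0,0,0,0,0,0,-0.3],
  [0,0,0,0,0,0,-0.3],
])

```text
time: 9.15
tool_pos: [0.5047, 0.1245, 0.0793]
tool_rot: [0.0, 0.004, 1.0, 0.0]
contact_force: [0.2, -0.2, -0.1]
gripper_width: 0.347
grasp_force: 0.0
```

move_arm([
  [0,-0.05,0,0,0,0,-0.3],
  [0,0,0,0,0,0,-0.3],
])

```text
time: 9.32
tool_pos: [0.5046, 0.1241, 0.0793]
tool_rot: [0.0, 0.004, 1.0, 0.0]
contact_force: [0.6, 0.7, 0.4]
gripper_width: 0.349
grasp_force: 0.1
```

move_arm([
  [0,-0.05,0,0,0,0,-0.3],
  [0,0,0,0,0,0,-0.3],
])

```text
time: 9.48
tool_pos: [0.5046, 0.1236, 0.0793]
tool_rot: [-0.0, 0.004, 1.0, 0.0]
contact_force: [-0.7, 0.8, 0.7]
gripper_width: 0.353
grasp_force: 0.2
```

move_arm([
  [0,-0.05,0,0,0,0,-0.3],
  [0,0,0,0,0,0,-0.3],
])

```text
time: 9.65
tool_pos: [0.5046, 0.123, 0.0793]
tool_rot: [-0.0, 0.004, 1.0, 0.0]
contact_force: [-0.3, 0.8, 1.0]
gripper_width: 0.35
grasp_force: 0.2
```

move_arm([
  [0,-0.05,0,0,0,0,-0.3],
  [0,0,0,0,0,0,-0.3],
])

```text
time: 9.82
tool_pos: [0.5046, 0.1227, 0.0793]
tool_rot: [-0.0, 0.004, 1.0, 0.0]
contact_force: [0.0, 1.2, -0.0]
gripper_width: 0.356
grasp_force: 0.7
```

move_arm([
  [0,-0.05,0,0,0,0,-0.3],
  [0,0,0,0,0,0,-0.3],
])

```text
time: 9.98
tool_pos: [0.5046, 0.1222, 0.0793]
tool_rot: [0.0, 0.004, 1.0, 0.0]
contact_force: [-0.7, 2.0, 0.0]
gripper_width: 0.352
grasp_force: 1.1
```

move_arm([
  [0,-0.03,0,0,0,0,-0.3],
  [0,0,0,0,0,0,-0.3],
])

```text
time: 10.15
tool_pos: [0.5046, 0.1219, 0.0793]
tool_rot: [0.0, 0.004, 1.0, 0.0]
contact_force: [-0.5, 2.4, -0.0]
gripper_width: 0.35
grasp_force: 1.2
```

The middle pair goes firm at 0.1403 and 0.1226, so it is sound too. Now I confirm the right pair.

move_arm([
  [0,0.5,0,0,0,0,-0.3],
  [0,0.45,0,0,0,0,-0.3],
  [0,0,-2.5,0,0,0,-0.3],
  [0,0,-2.5,0,0,0,-0.3],
  [-0.1,-3.5,0,0,0,0,-0.3],
  [0,-3.5,0,0,0,0,-0.3],
  [0,-3.5,0,0,0,0,-0.3],
  [0,0,0,0,0,0,-0.3],
  [0,0,2,0,0,0,-0.3],
  [0,0,2,0,0,0,-0.3],
  [0,0,1,0,0,0,-0.3],
  [0,0,0,0,0,0,-0.3],
  [0,0,0,0,0,0,-0.3],
])

```text
time: 11.23
tool_pos: [0.5044, 0.0267, 0.0788]
tool_rot: [-0.001, 0.004, 1.0, -0.0]
contact_force: [0.0, 0.6, 0.5]
gripper_width: 0.352
grasp_force: 0.0
```

move_arm([
  [0,0.2,0,0,0,0,-0.3],
  [0,0.2,0,0,0,0,-0.3],
  [0,0.1,0,0,0,0,-0.3],
  [0,0.1,0,0,0,0,-0.3],
  [0,0.1,0,0,0,0,-0.3],
  [0,0.1,0,0,0,0,-0.3],
  [0,0.1,0,0,0,0,-0.3],
  [0,0,0,0,0,0,-0.3],
  [0,0,0,0,0,0,-0.3],
])

```text
time: 11.98
tool_pos: [0.5049, 0.0353, 0.0793]
tool_rot: [-0.0, 0.004, 1.0, 0.0]
contact_force: [-0.3, -0.0, 0.1]
gripper_width: 0.351
grasp_force: 0.0
```

move_arm([
  [0,0.05,0,0,0,0,-0.3],
  [0,0.05,0,0,0,0,-0.3],
  [0,0,0,0,0,0,-0.3],
])

```text
time: 12.23
tool_pos: [0.5049, 0.0362, 0.0793]
tool_rot: [-0.0, 0.004, 1.0, -0.0]
contact_force: [0.3, -0.8, 0.4]
gripper_width: 0.35
grasp_force: 0.2
```

Past the sound pairs' limit and still free; on in 0.5–1 mm steps.

move_arm([
  [0,0.05,0,0,0,0,-0.3],
  [0,0.05,0,0,0,0,-0.3],
  [0,0,0,0,0,0,-0.3],
])

```text
time: 12.48
tool_pos: [0.5049, 0.0373, 0.0793]
tool_rot: [-0.0, 0.004, 1.0, -0.0]
contact_force: [-1.1, -0.0, 0.4]
gripper_width: 0.349
grasp_force: 0.1
```

move_arm([
  [0,0.05,0,0,0,0,-0.3],
  [0,0.05,0,0,0,0,-0.3],
  [0,0,0,0,0,0,-0.3],
])

```text
time: 12.73
tool_pos: [0.5049, 0.0383, 0.0793]
tool_rot: [-0.0, 0.004, 1.0, 0.0]
contact_force: [-0.1, -0.7, -0.3]
gripper_width: 0.35
grasp_force: 0.1
```

move_arm([
  [0,0.05,0,0,0,0,-0.3],
  [0,0,0,0,0,0,-0.3],
])

```text
time: 12.9
tool_pos: [0.5049, 0.0388, 0.0792]
tool_rot: [-0.0, 0.004, 1.0, 0.0]
contact_force: [-0.2, -0.2, 0.8]
gripper_width: 0.353
grasp_force: 0.1
```

move_arm([
  [0,0.05,0,0,0,0,-0.3],
  [0,0,0,0,0,0,-0.3],
])

```text
time: 13.07
tool_pos: [0.5049, 0.0393, 0.0793]
tool_rot: [0.0, 0.004, 1.0, 0.0]
contact_force: [-0.0, -0.2, 0.7]
gripper_width: 0.352
grasp_force: 0.1
```

move_arm([
  [0,0.05,0,0,0,0,-0.3],
  [0,0,0,0,0,0,-0.3],
])

```text
time: 13.23
tool_pos: [0.5049, 0.0396, 0.0793]
tool_rot: [-0.0, 0.004, 1.0, -0.0]
contact_force: [-1.0, -0.8, -1.3]
gripper_width: 0.35
grasp_force: 0.6
```

move_arm([
  [0,0.05,0,0,0,0,-0.3],
  [0,0,0,0,0,0,-0.3],
])

```text
time: 13.4
tool_pos: [0.505, 0.04, 0.0793]
tool_rot: [0.0, 0.004, 1.0, -0.0]
contact_force: [0.1, -3.0, 0.8]
gripper_width: 0.346
grasp_force: 1.1
```

move_arm([
  [0,-0.3,0,0,0,0,-0.3],
  [0,-0.3,0,0,0,0,-0.3],
  [0,-0.3,0,0,0,0,-0.3],
  [0,-0.3,0,0,0,0,-0.3],
  [0,-0.3,0,0,0,0,-0.3],
  [0,-0.2,0,0,0,0,-0.3],
  [0,-0.1,0,0,0,0,-0.3],
  [0,-0.1,0,0,0,0,-0.3],
  [0,-0.1,0,0,0,0,-0.3],
  [0,-0.1,0,0,0,0,-0.3],
  [0,0,0,0,0,0,-0.3],
  [0,0,0,0,0,0,-0.3],
])

```text
time: 14.4
tool_pos: [0.5049, 0.0192, 0.0793]
tool_rot: [0.0, 0.004, 1.0, -0.0]
contact_force: [1.0, -0.4, 0.2]
gripper_width: 0.349
grasp_force: 0.0
```

move_arm([
  [0,-0.1,0,0,0,0,-0.3],
  [0,-0.1,0,0,0,0,-0.3],
  [0,0,0,0,0,0,-0.3],
  [0,0,0,0,0,0,-0.3],
])

```text
time: 14.73
tool_pos: [0.5048, 0.0171, 0.0793]
tool_rot: [0.0, 0.004, 1.0, -0.0]
contact_force: [-0.0, -1.6, 0.5]
gripper_width: 0.354
grasp_force: 0.0
```

move_arm([
  [0,-0.1,0,0,0,0,-0.3],
  [0,-0.1,0,0,0,0,-0.3],
  [0,0,0,0,0,0,-0.3],
])

```text
time: 14.98
tool_pos: [0.5048, 0.0151, 0.0793]
tool_rot: [0.0, 0.004, 1.0, -0.0]
contact_force: [0.1, -0.3, -0.0]
gripper_width: 0.348
grasp_force: 0.1
```

move_arm([
  [0,-0.05,0,0,0,0,-0.3],
  [0,-0.05,0,0,0,0,-0.3],
  [0,0,0,0,0,0,-0.3],
])

```text
time: 15.23
tool_pos: [0.5047, 0.0141, 0.0793]
tool_rot: [-0.0, 0.004, 1.0, -0.0]
contact_force: [-0.1, 0.3, 0.2]
gripper_width: 0.352
grasp_force: 0.1
```

move_arm([
  [0,-0.05,0,0,0,0,-0.3],
  [0,0,0,0,0,0,-0.3],
])

```text
time: 15.4
tool_pos: [0.5047, 0.0137, 0.0793]
tool_rot: [-0.0, 0.004, 1.0, -0.0]
contact_force: [0.1, 0.2, -0.0]
gripper_width: 0.351
grasp_force: 0.1
```

move_arm([
  [0,-0.05,0,0,0,0,-0.3],
  [0,0,0,0,0,0,-0.3],
])

```text
time: 15.57
tool_pos: [0.5047, 0.0132, 0.0793]
tool_rot: [-0.0, 0.004, 1.0, -0.0]
contact_force: [-0.1, 1.0, 0.2]
gripper_width: 0.349
grasp_force: 0.2
```

move_arm([
  [0,-0.05,0,0,0,0,-0.3],
  [0,0,0,0,0,0,-0.3],
])

```text
time: 15.73
tool_pos: [0.5047, 0.013, 0.0793]
tool_rot: [0.0, 0.004, 1.0, 0.0]
contact_force: [0.9, 2.1, -0.1]
gripper_width: 0.352
grasp_force: 0.9
```

move_arm([
  [0,-0.03,0,0,0,0,-0.3],
  [0,0,0,0,0,0,-0.3],
])

```text
time: 15.9
tool_pos: [0.5047, 0.0127, 0.0793]
tool_rot: [-0.0, 0.004, 1.0, 0.0]
contact_force: [0.0, 3.0, 0.8]
gripper_width: 0.346
grasp_force: 1.2
```

The right pair has about 11 mm of play (firm at 0.0396 and 0.0130), so it is the worn one. I centre its crank, back off and rise, then go over its shaft.

move_arm([
  [0,0.3,0,0,0,0,-0.3],
  [0,0.3,0,0,0,0,-0.3],
  [0,0.3,0,0,0,0,-0.3],
  [0,0.3,0,0,0,0,-0.3],
  [0,0.3,0,0,0,0,-0.3],
  [0,0.2,0,0,0,0,-0.3],
  [0,0.2,0,0,0,0,-0.3],
  [0,0.1,0,0,0,0,-0.3],
  [0,0.1,0,0,0,0,-0.3],
  [0,0,0,0,0,0,-0.3],
  [0,-0.4,0,0,0,0,-0.3],
  [0,-0.3,0,0,0,0,-0.3],
  [0,0,-2.5,0,0,0,-0.3],
  [0,0,-2.5,0,0,0,-0.3],
  [-2,0,0,0,0,0,-0.3],
  [-2.1,0,0,0,0,0,-0.3],
  [-1,0,0,0,0,0,-0.3],
  [0,0,0,0,0,0,-0.3],
  [0,0,0,0,0,0,-0.3],
])

```text
time: 17.48
tool_pos: [0.5553, 0.0258, 0.1286]
tool_rot: [-0.001, 0.004, 1.0, 0.0]
contact_force: [-0.3, 0.2, 0.0]
gripper_width: 0.351
grasp_force: 0.0
```

Run:
```python
from plant import manip
import cv2,numpy as np
f=manip.grab_frame("side")
g=manip.grab_frame("top")
c=np.zeros((600,800,3),np.uint8)
c[:600,:400]=cv2.resize(f["img"][120:240,210:290],None,fx=5,fy=5,interpolation=cv2.INTER_CUBIC)
c[:600,400:]=cv2.resize(g["img"][140:260,205:285],None,fx=5,fy=5,interpolation=cv2.INTER_CUBIC)
cv2.imwrite("pics/s2.png",c)
s=manip.state();print(s["tool_pos"],s["tool_rot"])
```

```text
[0.55461227 0.02602005 0.12833269] [-1.15424839e-03  3.95936013e-03  9.99991492e-01  8.84756322e-05]
```

View pics/s2.png

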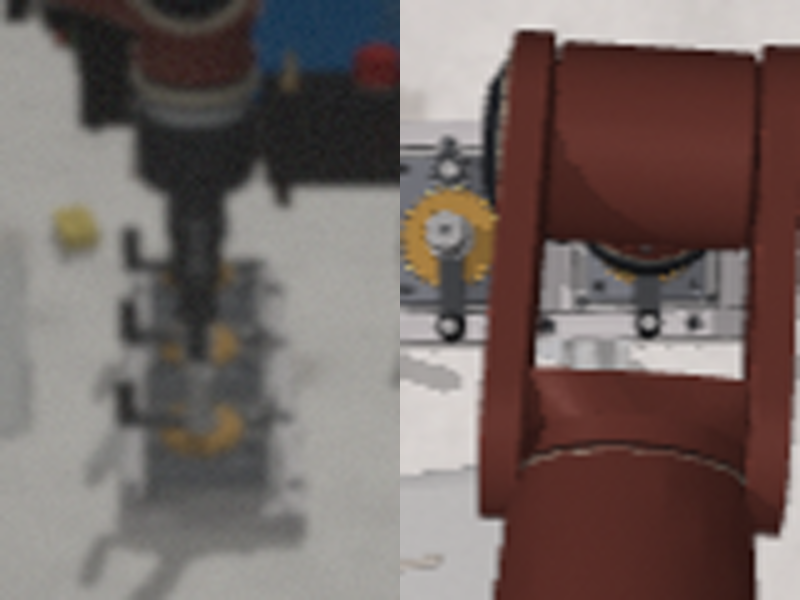

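The fingers hang just above the right shaft: finger tip at (197,350), shaft at (203,390), about 1 px (2 mm) short in x. I shift +2 mm, go down and grip.

move_arm([
  [-0.15,0,2,0,0,0,-0.3],
  [0,0,1.5,0,0,0,-0.3],
  [0,0,1,0,0,0,-0.3],
  [0,0,0.5,0,0,0,-0.3],
  [0,0,0,0,0,0,-0.3],
  [0,0,0,0,0,0,-0.3],
])

```text
time: 18.08
tool_pos: [0.5572, 0.0261, 0.0794]
tool_rot: [-0.0, 0.004, 1.0, 0.0]
contact_force: [-0.3, -0.3, -0.1]
gripper_width: 0.351
grasp_force: 0.0
```

move_arm([
  [0,0,0,0,0,0,-0.5],
  [0,0,0,0,0,0,-0.6],
  [0,0,0,0,0,0,-0.8],
  [0,0,0,0,0,0,-1],
  [0,0,0,0,0,0,-1],
  [0,0,0,0,0,0,-1],
  [0,0,0,0,0,0,-1],
])

```text
time: 18.67
tool_pos: [0.5581, 0.0258, 0.0805]
tool_rot: [0.001, 0.004, 1.0, -0.0]
contact_force: [-1.1, -0.4, 6.0]
gripper_width: 0.211
grasp_force: 58.5
```

move_arm([
  [0,0,-0.2,0,0,0,-1],
  [0,0,-0.2,0,0,0,-1],
  [0,0,-0.3,0,0,0,-1],
  [0,0,-0.4,0,0,0,-1],
  [0,0,-0.4,0,0,0,-1],
  [0,0,-0.5,0,0,0,-1],
  [0,0,0,0,0,0,-1],
])

```text
time: 19.25
tool_pos: [0.5573, 0.0261, 0.1002]
tool_rot: [-0.0, 0.004, 1.0, 0.0]
contact_force: [0.4, 0.3, -6.8]
gripper_width: 0.214
grasp_force: 58.8
```

move_arm([
  [0,0,-1,0,0,0,-1],
  [0,0,-2,0,0,0,-1],
  [0,0,-2,0,0,0,-1],
  [0,0,-2,0,0,0,-1],
  [0,0,-1.5,0,0,0,-1],
  [0,0,-0.5,0,0,0,-1],
  [0,0,0,0,0,0,-1],
  [0.2,-1,0,0,0,0,-1],
  [0.2,-1.5,0,0,0,0,-1],
  [0.5,-2,0,0,0,0,-1],
  [0.5,-2,0,0,0,0,-1],
  [0.5,-2,0,0,0,0,-1],
  [0.5,-2,0,0,0,0,-1],
  [0.5,-2,0,0,0,0,-1],
  [0.5,-2,0,0,0,0,-1],
  [0.5,-2,0,0,0,0,-1],
  [0.5,-2,0,0,0,0,-1],
  [0.5,-2,0,0,0,0,-1],
  [0.3,-1.5,0,0,0,0,-1],
  [0,0,0,0,0,0,-1],
])

```text
time: 20.92
tool_pos: [0.5016, -0.1963, 0.1873]
tool_rot: [-0.002, 0.006, 1.0, -0.0]
contact_force: [0.6, 1.1, -7.9]
gripper_width: 0.219
grasp_force: 59.4
```

move_arm([
  [0,-1,0,0,0,0,-1],
  [0,-2,0,0,0,0,-1],
  [0,-2,0,0,0,0,-1],
  [0,-2,0,0,0,0,-1],
  [0,-2,0,0,0,0,-1],
  [0,-1.5,0,0,0,0,-1],
  [0,-0.5,0,0,0,0,-1],
  [0,0,0,0,0,0,-1],
  [0,0,0,0,0,0,-1],
])

```text
time: 21.67
tool_pos: [0.5026, -0.303, 0.1887]
tool_rot: [-0.0, 0.004, 1.0, 0.001]
contact_force: [-1.0, 0.1, -8.4]
gripper_width: 0.212
grasp_force: 59.6
```

Run:
```python
from plant import manip
import cv2,numpy as np
f=manip.grab_frame("side")
cv2.imwrite("pics/s3.png",cv2.resize(f["img"][160:335,120:300],None,fx=3.3,fy=3.3,interpolation=cv2.INTER_CUBIC))
s=manip.state();print(s["tool_pos"],s["tool_rot"],s["contact_force"],s["gripper_width"],s["time"])
```

```text
[ 0.50265128 -0.30259745  0.18876873] [-3.81140917e-04  3.62951036e-03  9.99993072e-01  7.32372874e-04] [-0.12962799  0.42583583 -7.60697168] 0.214409637970879 21.7167
```

View pics/s3.png

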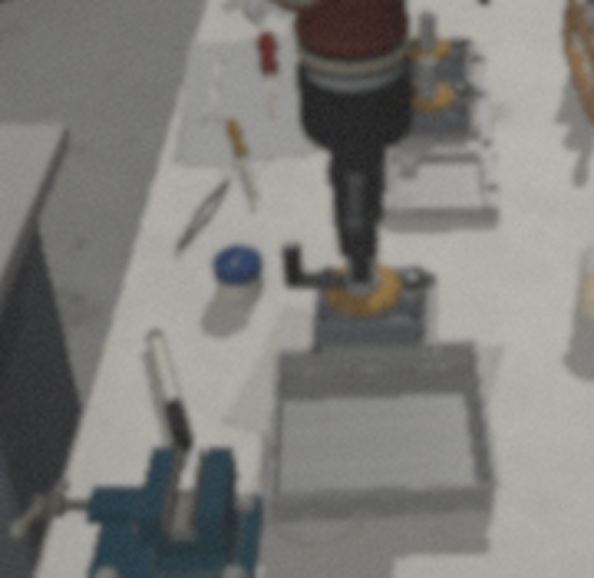

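The pair hangs upright above the tray's back part, and the two sound pairs are still seated. I lower it now.

move_arm([
  [0,-0.4,1,0,0,0,-1],
  [0,-0.4,2,0,0,0,-1],
  [0,0,2,0,0,0,-1],
  [0,0,2,0,0,0,-1],
  [0,0,1.5,0,0,0,-1],
  [0,0,1,0,0,0,-1],
  [0,0,0.5,0,0,0,-1],
  [0,0,0.3,0,0,0,-1],
  [0,0,0,0,0,0,-1],
  [0,0,0,0,0,0,-1],
])

```text
time: 22.55
tool_pos: [0.5034, -0.312, 0.0874]
tool_rot: [0.001, 0.004, 1.0, -0.001]
contact_force: [0.7, -0.1, -6.3]
gripper_width: 0.214
grasp_force: 59.5
```

move_arm([
  [0,0,0.2,0,0,0,-1],
  [0,0,0.2,0,0,0,-1],
  [0,0,0.1,0,0,0,-1],
  [0,0,0,0,0,0,-1],
])

```text
time: 22.88
tool_pos: [0.5026, -0.3115, 0.0812]
tool_rot: [-0.0, 0.004, 1.0, 0.0]
contact_force: [-0.4, -0.1, -6.6]
gripper_width: 0.21
grasp_force: 59.5
```

move_arm([
  [0,0,0.1,0,0,0,-1],
  [0,0,0,0,0,0,-1],
])

```text
time: 23.05
tool_pos: [0.5026, -0.3115, 0.0802]
tool_rot: [-0.0, 0.004, 1.0, 0.0]
contact_force: [-0.2, 0.5, -7.9]
gripper_width: 0.213
grasp_force: 59.5
```

move_arm([
  [0,0,0.1,0,0,0,-1],
  [0,0,0.1,0,0,0,-1],
  [0,0,0,0,0,0,-1],
])

```text
time: 23.3
tool_pos: [0.5026, -0.3115, 0.078]
tool_rot: [-0.0, 0.004, 1.0, 0.0]
contact_force: [-0.7, 0.6, -8.4]
gripper_width: 0.213
grasp_force: 59.5
```

move_arm([
  [0,0,0.1,0,0,0,-1],
  [0,0,0,0,0,0,-1],
])

```text
time: 23.47
tool_pos: [0.5026, -0.3115, 0.0771]
tool_rot: [-0.0, 0.004, 1.0, 0.0]
contact_force: [0.5, -0.2, -7.5]
gripper_width: 0.216
grasp_force: 59.5
```

move_arm([
  [0,0,0.05,0,0,0,-1],
  [0,0,0.05,0,0,0,-1],
  [0,0,0,0,0,0,-1],
])

```text
time: 23.72
tool_pos: [0.5027, -0.3115, 0.0762]
tool_rot: [-0.0, 0.004, 1.0, 0.0]
contact_force: [0.5, -0.7, -8.2]
gripper_width: 0.211
grasp_force: 59.5
```

move_arm([
  [0,0,0.05,0,0,0,-1],
  [0,0,0.05,0,0,0,-1],
  [0,0,0,0,0,0,-1],
])

```text
time: 23.97
tool_pos: [0.5027, -0.3117, 0.0757]
tool_rot: [-0.0, 0.004, 1.0, -0.0]
contact_force: [-1.7, 0.3, -4.8]
gripper_width: 0.211
grasp_force: 59.9
```

move_arm([
  [0,0,0.05,0,0,0,-1],
  [0,0,0,0,0,0,-1],
])

```text
time: 24.13
tool_pos: [0.5028, -0.3117, 0.0756]
tool_rot: [-0.0, 0.004, 1.0, -0.0]
contact_force: [-2.6, 2.4, 0.2]
gripper_width: 0.215
grasp_force: 60.3
```

move_arm([
  [0,0,0.05,0,0,0,-1],
  [0,0,0,0,0,0,-1],
])

```text
time: 24.3
tool_pos: [0.5029, -0.3117, 0.0756]
tool_rot: [-0.0, 0.004, 1.0, -0.0]
contact_force: [-5.0, 3.6, 3.0]
gripper_width: 0.212
grasp_force: 60.8
```

It is standing on the tray floor. I open and retreat straight up.

move_arm([
  [0,0,0,0,0,0,-0.5],
  [0,0,0,0,0,0,-0.4],
  [0,0,0,0,0,0,-0.3],
  [0,0,0,0,0,0,-0.2],
  [0,0,0,0,0,0,-0.2],
  [0,0,0,0,0,0,-0.2],
])

```text
time: 24.8
tool_pos: [0.5029, -0.3117, 0.0745]
tool_rot: [0.0, 0.004, 1.0, -0.0]
contact_force: [-0.1, 0.1, -0.8]
gripper_width: 0.398
grasp_force: 0.0
```

move_arm([
  [0,0,-0.5,0,0,0,-0.2],
  [0,0,-1,0,0,0,-0.2],
  [0,0,-2,0,0,0,-0.2],
  [0,0,-3,0,0,0,-0.2],
  [0,0,-3,0,0,0,-0.2],
  [0,0,-3,0,0,0,-0.2],
  [0,3,-2,0,0,0,-0.2],
  [0,3.5,0,0,0,0,-0.2],
  [0,3.5,0,0,0,0,-0.2],
  [0,3.5,0,0,0,0,-0.2],
  [3,3,0,0,0,0,-0.2],
  [3,0,0,0,0,0,-0.2],
  [3,0,0,0,0,0,-0.2],
  [0,0,0,0,0,0,-0.2],
  [0,0,0,0,0,0,-0.2],
])

```text
time: 26.05
tool_pos: [0.4141, -0.1463, 0.2204]
tool_rot: [0.001, 0.004, 1.0, -0.001]
contact_force: [0.5, 0.3, -0.2]
gripper_width: 0.4
grasp_force: 0.0
```

Run:
```python
from plant import manip
import cv2,numpy as np
f=manip.grab_frame("side");g=manip.grab_frame("top")
c=np.zeros((600,800,3),np.uint8)
c[:600,:400]=cv2.resize(f["img"][150:330,170:290],(400,600),interpolation=cv2.INTER_CUBIC)
c[:480,400:]=cv2.resize(g["img"][155:251,335:415],None,fx=5,fy=5,interpolation=cv2.INTER_CUBIC)
cv2.imwrite("pics/s4.png",c)
s=manip.state();print(s["tool_pos"],s["contact_force"],s["time"])
```

```text
[ 0.41521308 -0.14675817  0.22046733] [-1.11733771 -0.45810556  0.91546936] 26.15
```

View pics/s4.png

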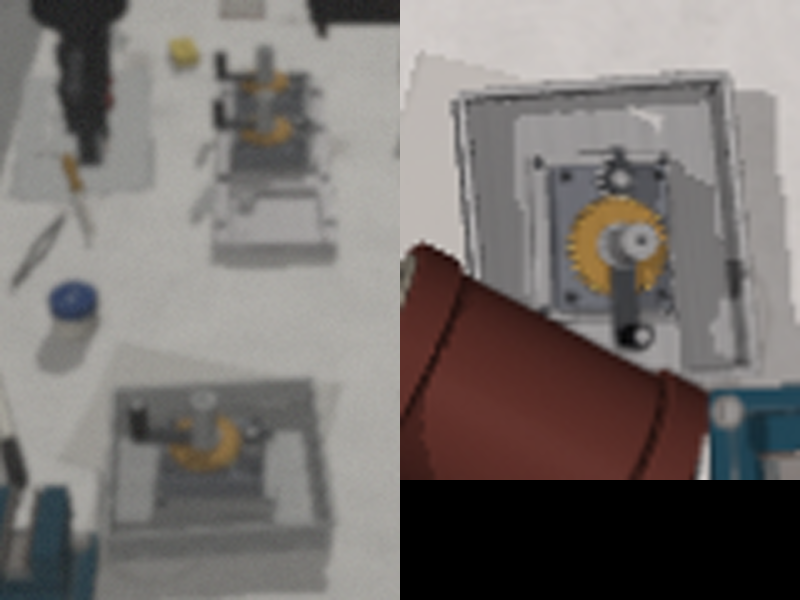

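The worn pair stands flat and clear of the walls inside the tray, with its shaft top at (640,240) in the crop. The other two are seated and the robot is clear.

```bash
python3 -c "
from plant import manip
print(manip.job_done())"
```

```text
the job is handed in; nothing more can be done
None
```

The worn pair was the right-hand one, with about 11 mm of play at the handle against about 2 mm for the other two. It now stands upright and flat in the reject tray, the two sound pairs are still in their seats, and the job is handed in at about 26 s.

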